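Lock the belt tensioner of a bench drive

TASK

The belt of the small bench drive is off and a new one is to be fitted. Take the slim locking pin from the wooden rack, swing the sprung take-up arm (the one that carries the idler wheel) back with it towards the two fixed pulleys, and drop the pin all the way into the lock hole in the housing, so that the arm stays held back by the pin when you let go.

Things in the scene. Friction and masses are not known exactly. Their poses are not given: they have to be found in the camera images.
- locking_pin_head (a point): Centre of the head of the slim steel locking pin, upright in a low wooden rack (a thick dowel, 42 mm head, stands 90 mm off). Head to grip: 27 mm diameter, 36 high; below it a 36 mm collar 5 thick, then a shank 16 mm in diameter, 78 long, its last 6 mm tapered to 8. Point is 18 mm below the top, 101 above the tip. In the rack the tip is 8 mm above the worktop, 20 deep. z up along the pin.
- lock_hole (a point): Centre of the hole's mouth in the flat top of the drive unit, a fixed grey box 210 x 200 x 60 mm high. Hole 23 mm in diameter, 52 deep, closed below, thin steel ring round it. Axes of the unit: x back, y left, z up. Arm pivot 106 mm away in +x; arm leans to +y at rest; two fixed pulleys at the -y side. With the pin fully in, its head centre is 49 mm above this point, its collar clear of the arm.
- push_spot (a point): On the pushed flank, 115 mm from the pivot, mid-height of the take-up arm: aluminium bar 18 mm wide, end 154 mm from pivot, underside 6 and top 22 mm above the box top; a 46 mm idler wheel on it. x along the arm outwards, y the way to push it, z up. The top beside the flank is free. A shank with its tip just above the box, moved level from beside this spot to the hole, brings the arm to lock.
- takeup_arm (a joint): Angle of the arm in rad: 0 at rest, up to 0.9 at its far stop as it is pushed back (anticlockwise seen from above, towards the fixed pulleys). A light spring returns it when let go: about 0.4 N at the push spot to start it, 1 N at the locking position. Resting against the pin in the lock hole it reads about 0.65.
There are look-alikes about, which are no part of the job. Leave any yellow look-alike of the part that bears locking_pin_head alone.

How it is judged:
On the way:
1. the take-up arm is swung back (more than 0.5 rad) with the pin at work above the housing, not yet in the hole (value of joint takeup_arm above 0.5 rad and z of locking_pin_head in the frame of lock_hole above 0.07 m and horizontal distance between locking_pin_head and lock_hole below 0.07 m), for 0.05 s.
At the end, for the whole second after the job is handed in: The locking pin stands in the lock hole, within 10 mm of fully down, its head within 20 mm of the hole's axis and less than 17 degrees from upright; the take-up arm rests still against it, held back at more than 0.55 rad (value of joint takeup_arm above 0.55 rad and horizontal distance between locking_pin_head and lock_hole below 0.02 m and z of locking_pin_head in the frame of lock_hole below 0.059 m and angle between locking_pin_head's own z axis and vertical below 0.3 rad and velocity of joint takeup_arm between -0.05 and 0.05 rad/s); the robot touches nothing.
It also fails if it takes over 48 s, if anything falls off the work surface, if the arm or the gripper's body presses on something with over 40 N, if the wrist force passes 120 N, or if a joint passes its speed limit or range.

ROBOT

A 6-joint arm with a two-finger parallel gripper is mounted at the origin on a cart in front of the work surface, level with it; the furniture and walls round the work are solid. World frame = base frame: x ahead of the robot, y to its left, z up, the work surface at z = 0. Lengths are in m, angles in rad, forces in N, time in s.
With the tool pointing down it reaches from about 0.325 to 0.9 m from the base axis. Payload 6.1 kg.
Tool frame: the origin (TCP) lies midway between the tips of the shut fingers; the grasp point (between the pads) lies manip.tcp_to_grasp behind it (manip.tcp_to_grasp is the distance from the TCP to the grasp point, in m); z points along the fingers, y is the direction in which the jaws open and shut (so a half turn about z gives the same grasp; the last joint's range is limited). The gripper opens to 85 mm and grips with 20 to 120 N. Pads are 22 mm wide; open, the fingers measure 114 mm over their backs; the gripper's body (76 mm by 85 mm) begins 54 mm behind the grasp point. The pads swing forward as they close: fully open they stand 13 mm farther back than shut.
Start: joints at [1.211, 0.22, 1.526, -0, 1.395, -0.126], TCP at [0.145, 0.608, 0.231] pointing down, gripper open.
Joint ranges: [-2.98, 2.98], [-0.91, 2.08], [0.09, 2.57], [-1.24, 4.39], [0.2, 2.65], [-2.68, 2.68]. Speed limits (rad/s): [2.57, 2.57, 3.01, 3.14, 3.14, 3.14].

INTERFACE

Orientations are given as a rotation vector (axis times angle).
In Python, from cell import manip, vision gives the robot as it stands.
- The arm moves only by the shell command python3 -m creep 'ROWS' [FORCE]. ROWS is JSON, one flat list of numbers, 5 for each row, row after row: the opening, from 0 (shut) to 1 (fully open), then the shift along the tool's x, y, z in m, then the turn about the tool's z in rad. In form: [fingers, dx, dy, dz, roll, fingers, dx, dy, dz, roll, ...]. A call has 1 to 20 rows; each row shifts and turns the commanded pose from where the row before left it, along the tool's axes as they then stand; what a row does not reach is not made up. A row lasts 1/10 s, in which the tool goes at most 50 mm and 8.59 degrees, less where a joint would pass 70% of its speed; a pose out of reach is approached as far as the arm can. A call with a gripper value outside its range is refused whole. The fingers move at their own pace and stop on an object; FORCE is the grip in N (left out, the last holds). Time passes only in rows, so rows that do not move let the fingers close. It gives the time, the measured TCP pose, the force and the opening at its end, in the units of the state.
- manip.read_state(): the state, without advancing time (a new reading comes with each control period).
- vision.snapshot(name): name is "scene" or "top" or "wrist"; returns a dict with "image" (480x640x3 uint8, red, green, blue), "camera_matrix" (3x3 intrinsics, pixels), "world_from_camera" (4x4, takes a point from camera to world coordinates); the wrist camera has in their place "tool_from_camera" (4x4, takes a point from camera to tool coordinates, whose origin is the TCP and whose axes are the flange's). Camera axes: x right, y down, z forward; pixel columns grow to the right and rows downward; lengths in m; the calibration is good to about 2 mm. A picture is of the moment at which its call begins: read the wrist's pose just before it. There is no depth.
- manip.sign_off(): hands the job in, once; it reports no verdict.
The state is a dict: "time_s": time; "joint_pos": joint angles; "joint_velocities": joint speeds; "effort": joint torques, N m; "position": TCP position; "ee_rot": TCP orientation; "ft_force": force on the tool from outside, world axes, zero at the start; "ft_torque": the same for the moment, N m; "width": opening from 0.0 (shut) to 1.0 (fully open).
Only numpy, scipy, OpenCV 4.12 (cv2) and the standard library are available. Lean on these libraries where they do the work, as an engineer would, in place of code of your own. Each camera call takes 0.05 s, during which the arm holds its last target. There are 200 camera calls.

## Working session

There is one attempt and no reset: what is moved stays moved. The work goes in short steps, Python scripts to look and compute and a shell command to move; the robot and the scene stay as the last step left them, time stands still between calls to the robot, and variables do not carry over. Pictures are saved under pics/ and viewed, about 8 in all and at most 12, crops included, and the job is handed in when it is done.

```bash
mkdir -p pics; cat > h.py <<'E'
import numpy as np, cv2, pickle
from scipy.spatial.transform import Rotation as R
from cell import manip, vision
def snap(name, fn):
    s=manip.read_state(); d=vision.snapshot(name)
    if name=="wrist":
        T=np.eye(4); T[:3,:3]=R.from_rotvec(s["ee_rot"]).as_matrix(); T[:3,3]=s["position"]
        d["world_from_camera"]=T@np.array(d["tool_from_camera"])
    pickle.dump(d,open(f"pics/{fn}.pkl","wb")); cv2.imwrite(f"pics/{fn}.png",d["image"][:,:,::-1]); return d
def ray(d,u,v):
    T=np.array(d["world_from_camera"]); r=T[:3,:3]@np.linalg.inv(d["camera_matrix"])@[u,v,1.]; return T[:3,3],r
def atz(d,u,v,z):
    o,r=ray(d,u,v); return o+r*(z-o[2])/r[2]
def proj(d,p):
    T=np.linalg.inv(d["world_from_camera"]); c=T[:3,:3]@np.array(p)+T[:3,3]; q=np.array(d["camera_matrix"])@c; return q[:2]/q[2]
def load(fn): return pickle.load(open(f"pics/{fn}.pkl","rb"))
E
python3 - <<'E'
from h import *
s=manip.read_state(); print({k:np.round(v,3) for k,v in s.items()}, manip.tcp_to_grasp)
print(np.round(R.from_rotvec(s["ee_rot"]).as_matrix(),3))
for n in("top","scene"):
    d=snap(n,n+"0"); print(np.round(d["world_from_camera"],3),d["camera_matrix"][0])
E
```

```text
{'time_s': np.float64(0.0), 'joint_pos': array([ 1.211,  0.221,  1.528,  0.   ,  1.395, -0.126]), 'joint_velocities': array([ 0.001,  0.001,  0.002, -0.001,  0.   ,  0.002]), 'effort': array([ 0.000e+00, -4.969e+01, -3.894e+01, -0.000e+00,  1.100e-02,
        0.000e+00]), 'position': array([0.145, 0.607, 0.23 ]), 'ee_rot': array([-3.66e-01, -3.12e+00,  3.00e-03]), 'ft_force': array([-0.059, -0.106,  0.249]), 'ft_torque': array([-0.005,  0.015,  0.009]), 'width': np.float64(1.006)} 0.0187
[[-0.973  0.232 -0.001]
 [ 0.232  0.973 -0.002]
 [ 0.    -0.002 -1.   ]]
[[-0.014 -0.975  0.222  0.313]
 [-1.     0.013 -0.006 -0.078]
 [ 0.003 -0.222 -0.975  1.19 ]
 [ 0.     0.     0.     1.   ]] [605.03951616   0.         327.98424301]
[[ 0.63  -0.318  0.708 -0.147]
 [-0.777 -0.264  0.572 -0.629]
 [ 0.004 -0.911 -0.413  0.513]
 [ 0.     0.     0.     1.   ]] [461.05539311   0.         322.53859568]
```

View pics/top0.png

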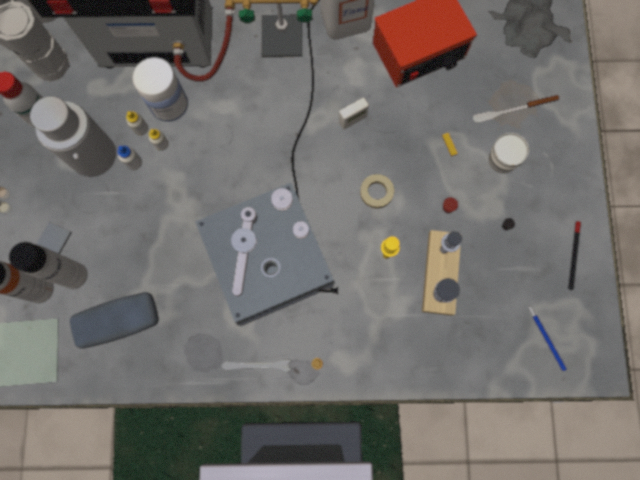

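View pics/scene0.png

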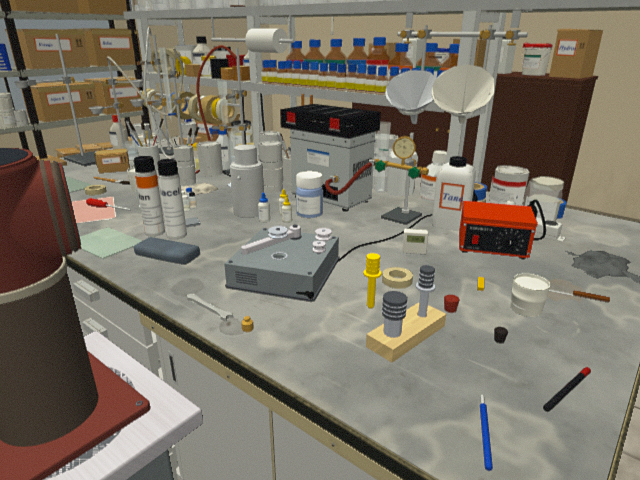

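```bash
python3 - <<'E'
from h import *
d=load("top0"); im=cv2.imread("pics/top0.png")
a=cv2.resize(im[180:330,190:345],None,fx=4,fy=4,interpolation=2)[:600,:620]; b=cv2.resize(im[220:320,425:470],None,fx=4,fy=4,interpolation=2)
c=np.zeros((600,800,3),np.uint8); c[:a.shape[0],:a.shape[1]]=a; c[:400,620:800]=b; cv2.imwrite("pics/c0.png",c)
for n,u,v,z in [("hole",270,267,.06),("pivot",248,213,.085),("armend",237,292,.082),("idler",243,240,.09),("slimtop",454,239,.127),("thicktop",447,287,.127)]: print(n,np.round(atz(d,u,v,z),3))
E
```

```text
hole [0.512 0.026 0.06 ]
pivot [0.611 0.066 0.085]
armend [0.462 0.084 0.082]
idler [0.558 0.073 0.09 ]
slimtop [ 0.547 -0.311  0.127]
thicktop [ 0.46  -0.294  0.127]
```

View pics/c0.png

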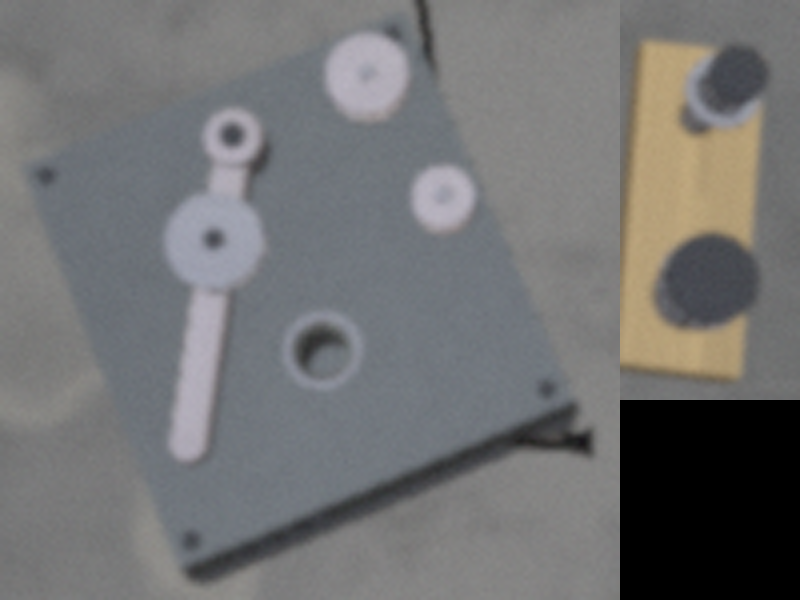

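The slim pin's head is at about (455,238) px, nearer the back of the rack, with the thick dowel at (447,289). The hole is at (270.5,267) and the pivot at (248,213.5). The arm end is at (237,292), so the pushed flank is on the left in the image (+y). Hole to pivot measures 107 mm against the 106 given.

```bash
python3 -m creep '[1,-0.0202,-0.0267,0,0, 1,-0.0202,-0.0267,0,0, 1,-0.0202,-0.0267,0,0, 1,-0.0202,-0.0267,0,0, 1,-0.0202,-0.0267,0,0, 1,-0.0202,-0.0267,0,0, 1,-0.0202,-0.0267,0,0, 1,-0.0202,-0.0267,0,0, 1,-0.0202,-0.0267,0,0, 1,-0.0202,-0.0267,0,0, 1,-0.0202,-0.0267,0,0, 1,-0.0202,-0.0267,0,0, 1,-0.0202,-0.0267,0,0, 1,-0.0202,-0.0267,0,0, 1,-0.0202,-0.0267,0,0]'
python3 -m creep '[1,-0.0202,-0.0267,0,0, 1,-0.0202,-0.0267,0,0, 1,-0.0202,-0.0267,0,0, 1,-0.0202,-0.0267,0,0, 1,-0.0202,-0.0267,0,0, 1,-0.0202,-0.0267,0,0, 1,-0.0202,-0.0267,0,0, 1,-0.0202,-0.0267,0,0, 1,-0.0202,-0.0267,0,0, 1,-0.0202,-0.0267,0,0, 1,-0.0202,-0.0267,0,0, 1,-0.0202,-0.0267,0,0, 1,-0.0202,-0.0267,0,0, 1,-0.0202,-0.0267,0,0, 1,-0.0202,-0.0267,0,0, 1,0,0,0,0, 1,0,0,0,0]'
python3 - <<'E'
from h import *
d=snap("wrist","w1"); s=manip.read_state(); print(s["position"],s["joint_pos"]); print(np.round(d["tool_from_camera"],3)); print(proj(d,[.548,-.3135,.127]))
print(np.round(R.from_rotvec(s["ee_rot"]).as_matrix(),3))
E
```

```text
time_s: 1.6
position: [0.3468, 0.1469, 0.2311]
ee_rot: [-0.366, -3.12, -0.0]
ft_force: [0.0, -0.0, 0.1]
width: 1.002
time_s: 3.3
position: [0.5483, -0.3117, 0.2302]
ee_rot: [-0.368, -3.118, -0.002]
ft_force: [-1.1, -0.5, -0.4]
width: 0.999
[ 0.54824956 -0.31104085  0.23047995] [-6.41237946e-01  2.34982045e-01  1.51090967e+00  3.09717243e-04
  1.39757141e+00 -1.97801587e+00]
[[-0.    -0.958 -0.286  0.074]
 [ 1.    -0.    -0.    -0.001]
 [-0.    -0.286  0.958 -0.143]
 [ 0.     0.     0.     1.   ]]
[313.78786681 242.25229954]
[[-0.973  0.232 -0.001]
 [ 0.232  0.973  0.001]
 [ 0.002  0.001 -1.   ]]
```

View pics/w1.png

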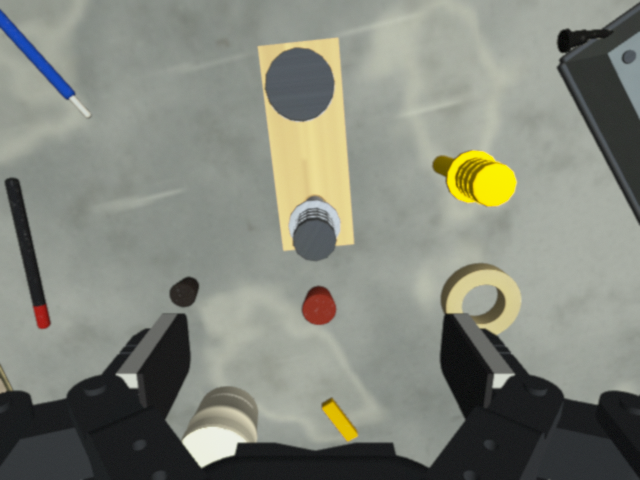

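The slim head's top is centred at (315,239), within 2 mm of my prediction. Yellow twin at (490,183) is clear of the fingers. I'll descend and grip about 6 mm above the head centre, which keeps the tips off the collar.

```bash
python3 -m creep '[1,0.0016,-0.002,0.02,0, 1,0,0,0.02,0, 1,0,0,0.02,0, 1,0,0,0.02,0, 1,0,0,0.02,0, 1,0,0,0.015,0, 1,0,0,0.01,0, 1,0,0,0.0085,0, 1,0,0,0,0, 1,0,0,0,0]'
python3 -m creep '[0,0,0,0,0, 0,0,0,0,0, 0,0,0,0,0, 0,0,0,0,0, 0,0,0,0,0, 0,0,0,0,0, 0,0,0,0,0, 0,0,0,0,0, 0,0,0,0,0, 0,0,0,0,0]' 60
```

```text
time_s: 4.35
position: [0.547, -0.3133, 0.0984]
ee_rot: [0.366, 3.12, -0.001]
ft_force: [0.9, -0.2, -0.5]
width: 1.002
time_s: 5.35
position: [0.547, -0.3134, 0.0982]
ee_rot: [0.366, 3.12, -0.001]
ft_force: [-0.5, -0.1, 4.5]
width: 0.301
```

```bash
python3 -m creep '[0,0,0,-0.005,0, 0,0,0,-0.01,0, 0,0,0,-0.02,0, 0,0,0,-0.025,0, 0,0,0,-0.03,0, 0,0,0,-0.03,0, 0,0,0,-0.03,0]'
python3 -m creep '[0,0.0089,0.0247,0,0, 0,0.0089,0.0247,0,0, 0,0.0089,0.0247,0,0, 0,0.0089,0.0247,0,0, 0,0.0089,0.0247,0,0, 0,0.0089,0.0247,0,0, 0,0.0089,0.0247,0,0, 0,0.0089,0.0247,0,0, 0,0.0089,0.0247,0,0, 0,0.0089,0.0247,0,0, 0,0.0089,0.0247,0,0, 0,0.0089,0.0247,0,0, 0,0.0089,0.0247,0,0, 0,0.0089,0.0247,0,0, 0,0.0089,0.0247,0,0, 0,0.0089,0.0247,0,0, 0,0,0,0,0, 0,0,0,0,0]'
python3 - <<'E'
from h import *
d=snap("wrist","w2"); s=manip.read_state(); print(s["position"],s["ft_force"]); print(proj(d,[.512,.026,.06]),proj(d,s["position"]+[0,0,-.09]))
d2=snap("scene","s2"); print(proj(d2,s["position"]+[0,0,-.09]),proj(d2,s["position"]+[0,0,.011]))
im=cv2.imread("pics/s2.png"); cv2.imwrite("pics/s2c.png",cv2.resize(im[150:320,200:400],None,fx=3,fy=3,interpolation=2))
E
```

```text
time_s: 6.05
position: [0.5463, -0.313, 0.2489]
ee_rot: [-0.366, -3.119, -0.0]
ft_force: [-0.4, -0.5, -1.4]
width: 0.301
time_s: 7.85
position: [0.4994, 0.1045, 0.2478]
ee_rot: [-0.364, -3.12, 0.001]
ft_force: [0.6, 0.0, -1.4]
width: 0.3
[0.49961069 0.1039031  0.24782495] [ 0.2993849  -0.25841637 -2.44672145]
[225.9569496 247.4585509] [316.26647359 248.82433163]
[249.09894653 207.19370166] [246.19071545 162.59673047]
```

View pics/w2.png

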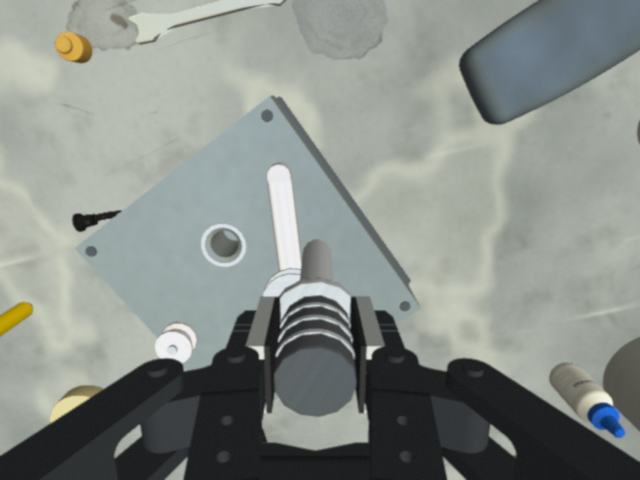

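View pics/s2c.png

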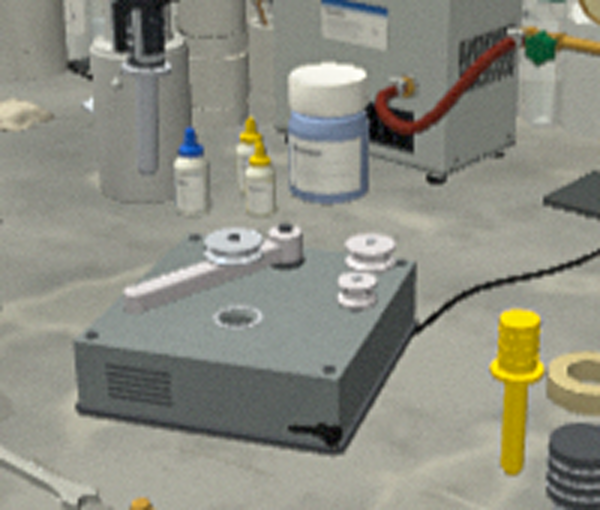

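The pin hangs straight: its tip shows at about (316,246) and I predicted (316,249). The hole is centred at (223,245). The bar runs from (280,172) to (288,262), and its end is at about (279,163).

```bash
python3 - <<'E'
from h import *
d=load("w2")
for n,u,v,z in [("hole",223,245,.06),("end",279,163,.082),("b1",270,190,.082),("b1r",293,190,.082),("b2r",300,262,.082),("b2l",276,262,.082),("edgeR",350,215,.06),("tip",316,246,.158)]: print(n,np.round(atz(d,u,v,z),4))
E
```

```text
hole [0.5094 0.0243 0.06  ]
end [0.4544 0.0874 0.082 ]
b1 [0.4717 0.0761 0.082 ]
b1r [0.4756 0.0924 0.082 ]
b2r [0.5306 0.084  0.082 ]
b2l [0.5264 0.0662 0.082 ]
edgeR [0.5088 0.1295 0.06  ]
tip [0.4979 0.1042 0.158 ]
```

```bash
python3 -m creep '[0,0.0008,0.003,0.015,0, 0,0,0,0.02,0, 0,0,0,0.02,0, 0,0,0,0.02,0, 0,0,0,0.01,0, 0,0,0,0.006,0, 0,0,0,0.004,0, 0,0,0,0,0]'
python3 -m creep '[0,-0.00304,-0.00782,0,0, 0,-0.00304,-0.00782,0,0, 0,-0.00304,-0.00782,0,0, 0,-0.00304,-0.00782,0,0, 0,-0.00304,-0.00782,0,0, 0,-0.00304,-0.00782,0,0, 0,-0.00304,-0.00782,0,0, 0,-0.00304,-0.00782,0,0, 0,-0.00304,-0.00782,0,0, 0,-0.00304,-0.00782,0,0, 0,0,0,0,0, 0,0,0,0,0]'
python3 - <<'E'
from h import *
d=snap("wrist","w3"); s=manip.read_state(); print(s["position"],s["ft_force"]); print(proj(d,[.511,.0242,.06]),proj(d,s["position"]+[0,0,-.09]))
d2=snap("scene","s3"); print(proj(d2,s["position"]+[0,0,-.09]))
a=cv2.resize(cv2.imread("pics/s3.png")[170:320,220:350],None,fx=4,fy=4,interpolation=2)[:,:400]
b=cv2.resize(cv2.imread("pics/w3.png")[150:350,220:420],None,fx=2,fy=2,interpolation=2)
c=np.zeros((600,800,3),np.uint8); c[:,:400]=a; c[:400,400:]=b; cv2.imwrite("pics/c3.png",c)
E
```

```text
time_s: 8.75
position: [0.4998, 0.1072, 0.1528]
ee_rot: [0.367, 3.12, -0.0]
ft_force: [0.3, 0.5, -1.5]
width: 0.295
time_s: 9.95
position: [0.5108, 0.024, 0.1527]
ee_rot: [-0.367, -3.119, 0.0]
ft_force: [-1.5, 0.1, -1.4]
width: 0.296
[0.51081794 0.02422474 0.15262648] [-0.77693525  1.24562641 -2.17477716]
[317.45357211 247.21009407] [317.4485341  248.28162625]
[280.00132114 254.032732  ]
```

View pics/c3.png

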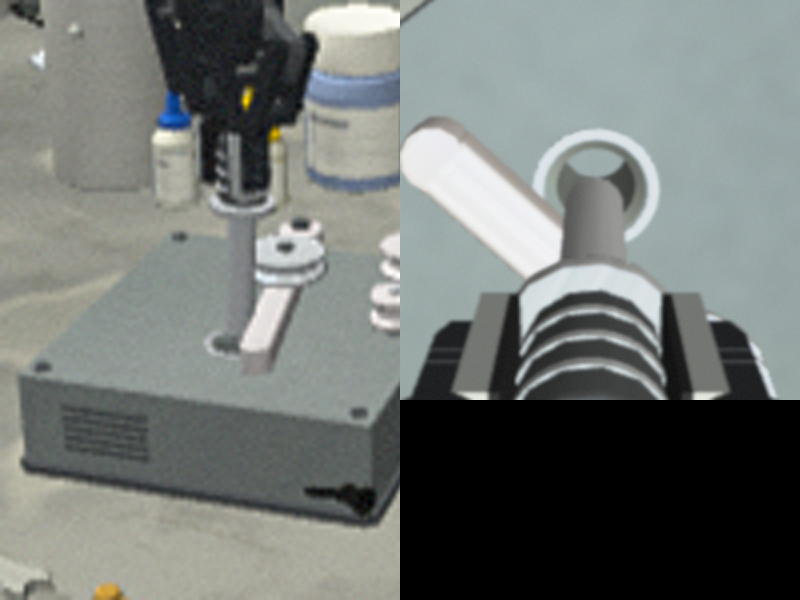

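The arm is held back by the shank. The ring is centred about 1.5–2 mm to the robot's side of the tip axis: ring at wrist pixel (318.5,243.5), tip at about v=247. I'll correct that and lower in stages.

```bash
python3 -m creep '[0,0.0018,0.0004,0,0, 0,0,0,0,0, 0,0,0,0.003,0, 0,0,0,0.003,0, 0,0,0,0.003,0, 0,0,0,0.003,0, 0,0,0,0,0]'
python3 -m creep '[0,0,0,0.003,0, 0,0,0,0.003,0, 0,0,0,0,0]'
```

```text
time_s: 10.75
position: [0.509, 0.0251, 0.1401]
ee_rot: [-0.366, -3.119, -0.0]
ft_force: [-0.5, 1.1, -2.4]
width: 0.299
time_s: 11.05
position: [0.5092, 0.0251, 0.1342]
ee_rot: [-0.366, -3.119, -0.0]
ft_force: [0.0, 0.1, -2.1]
width: 0.298
```

```bash
python3 -m creep '[0,0,0,0.006,0, 0,0,0,0.006,0, 0,0,0,0.006,0, 0,0,0,0.006,0, 0,0,0,0.005,0, 0,0,0,0.003,0, 0,0,0,0,0]'
python3 -m creep '[0,0,0,0.002,0, 0,0,0,0.001,0, 0,0,0,0,0]'
```

```text
time_s: 11.75
position: [0.509, 0.0251, 0.1021]
ee_rot: [-0.366, -3.119, 0.0]
ft_force: [-0.6, 0.6, -2.1]
width: 0.296
time_s: 12.05
position: [0.5096, 0.025, 0.0998]
ee_rot: [0.366, 3.12, 0.0]
ft_force: [-0.3, 2.0, -1.9]
width: 0.294
```

```bash
python3 -m creep '[0.6,0,0,0,0, 0.6,0,0,0,0, 0.6,0,0,0,0, 0.6,0,0,0,0, 0.6,0,0,0,0]'
python3 -m creep '[0.6,0,0,-0.01,0, 0.6,0,0,-0.02,0, 0.6,0,0,-0.03,0, 0.6,0,0,-0.03,0, 0.6,0,0,-0.03,0, 0.6,0,0,0,0, 0.6,0,0,0,0]'
python3 - <<'E'
from h import *
d=snap("wrist","w4"); s=manip.read_state(); print(s["position"],s["ft_force"]); print("headtop pred",proj(d,[.509,.025,.127]))
d2=snap("scene","s4"); print([proj(d2,[.51,.0245,z]) for z in(.127,.091,.086,.06)])
a=cv2.resize(cv2.imread("pics/s4.png")[170:320,220:350],None,fx=4,fy=4,interpolation=2)[:,:400]
b=cv2.resize(cv2.imread("pics/w4.png")[100:400,220:420],None,fx=2,fy=2,interpolation=2)
cv2.imwrite("pics/c4.png",np.hstack([a,b]))
E
```

```text
time_s: 12.55
position: [0.5096, 0.025, 0.1]
ee_rot: [0.366, 3.12, -0.0]
ft_force: [-0.3, 0.6, -0.7]
width: 0.595
time_s: 13.25
position: [0.5101, 0.025, 0.2211]
ee_rot: [0.366, 3.118, -0.0]
ft_force: [-0.3, -0.1, 0.1]
width: 0.596
[0.50922333 0.02507598 0.21971999] [-0.14704621  0.02446024 -0.6382193 ]
headtop pred [316.54362832 244.0566505 ]
[array([278.64655342, 227.41393014]), array([279.21764592, 242.52301463]), array([279.29564158, 244.58650335]), array([279.69615856, 255.18276402])]
```

View pics/c4.png

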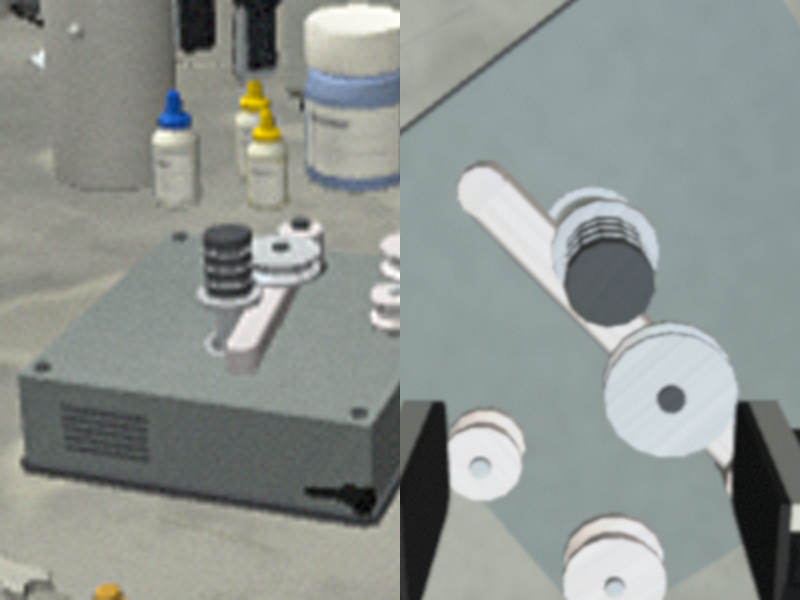

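The pin is fully down: the head top shows at (277,228) in the scene view and I predicted (278.6,227.4). The arm rests against the shank, the pin leans only slightly, and the gripper is well clear.

```bash
python3 -m creep '[0.6,0,0,0,0, 0.6,0,0,0,0, 0.6,0,0,0,0, 0.6,0,0,0,0, 0.6,0,0,0,0]'; python3 -c "
from cell import manip; print(manip.sign_off())"
```

```text
time_s: 13.85
position: [0.5094, 0.0251, 0.2196]
ee_rot: [-0.366, -3.12, 0.0]
ft_force: [0.7, -0.1, 0.1]
width: 0.6
the job is handed in; nothing more can be done
None
```

The take-up arm is locked back. I took the slim pin from the rack, swung the arm towards the fixed pulleys with its shank, and lowered it into the lock hole. The gripper then let go and backed off, and I handed the job in at 13.9 s; the hand-in gives no verdict.

- **Pin depth:** in the last scene picture the head top is within about 2 px of where a fully seated pin should show.
- **Pin lean:** the last wrist picture puts the head top about 3 mm to the +y side of upright, away from the arm. That is about 2 degrees, well inside the limits.
- **Arm:** it is visibly resting against the shank. I judged its angle (about 0.65 rad) and stillness by eye and did not measure either.
- **Robot:** the gripper is about 12 cm above where it let go, and the wrist force reads near zero.
- **Disagreement:** the two cameras' estimates of the hole position differed by 2–3 mm. I corrected by about 2 mm just before lowering, and the pin went in without resistance.

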